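# Clamp the squeeze bottle in the spring bottle clamp

## Task

Clamp the small clear bottle in the spring clamp, using only pushes of the fingertips. First push the clamp's sprung jaw back by its upright thumb plate until the catch drops in, and let go, so that the jaw comes back a little and stays latched half open; then push the bottle, upright, along the channel until it stands between the jaws against the stop pin, and press down the catch's pad so that the jaw springs shut and holds the bottle in the V. Grasp and lift nothing, and leave the blue bottle, the cup and the sanding drum where they stand.

Things in the scene. Friction and masses are not known exactly. Their poses are not given: they have to be found in the camera images.
- clamp: bench clamp of bare and grey metal on a T-shaped plate 6 mm thick, fixed to the table at any place and yaw. Origin: on the table, below the axis of a bottle held in the V. x = the way the jaw is pushed open, y = the way the bottle is fed in, z up; the other texts give mm in this frame. Fixed V jaw at x -44 to -10, y -22 to 22, top at z 34; V and jaw faces are smooth.
- channel (a point): point on the channel floor (z 6) where the bottle's axis should run: x 11, y -40. Channel along y between two rails (tops at z 15), inner faces at x -8 and x 30 from y -28 to y -53, from there flared outward at 20 degrees to y -106.
- stop_pin (a point): top centre of the fixed round stop pin, 8 mm thick, at x 11, y 20, top at z 42. A bottle pushed along the channel against it stands with its axis at y 0.5, between the open jaws.
- jaw (a joint): travel of the sprung jaw in m: 0 = shut and empty, as it starts; grows as it is pushed to +x; end stop at 0.046. The spring pushes back with 2.5 N at 0, 7 N at the end. Pushed beyond 0.026, the catch drops behind a step on its bar; let go, the jaw returns to 0.026 and stays latched. Pushed less, it springs back to 0. With the bottle clamped in the V it reads about 0.008.
- thumb_plate (a point): centre of the free front face of the jaw's upright thumb plate, the face to push (it faces -x). The plate is 40 mm wide (y), 6 mm thick, and free from z 32 to z 62; the jaw pad below it (28 mm wide, top at z 32) reaches 12.5 mm further to -x. It moves with the jaw; at joint jaw = 0 this point lies at x 20, y 0, z 51.
- catch (a joint): angle in rad of the spring catch, a lever along y 0 from x 86 to x 180 above the jaw's bar: 0 = nose riding on the bar, as it starts; about -0.21 = dropped in, jaw latched, pad raised; grows as the pad is pressed down, up to 0.10. Above about 0 the nose clears the step and a latched jaw springs shut.
- catch_pad (a point): top centre of the catch's ribbed thumb pad, 24 mm (x) by 26 mm (y), at the +x end of the clamp, x about 168, y 0. Its top is at z 41 when the jaw is latched; pressing it down by 9 to 10 mm with 3 to 5 N releases the jaw; its lowest position is z 26.
- bottle: the small clear squeeze bottle with a white cap, standing upright in the channel's mouth, y -60 to -80: body 31 mm in diameter, 66 mm tall, 78 mm with the cap (26 mm). Origin on its axis at its underside (z 6 as it stands in the channel), z axis up along the bottle. 35 to 65 g, loose.
- blue_bottle: bystander: blue squeeze bottle, 24 mm in diameter, 82 mm tall, loose on the table beyond the clamp. Origin at the centre of its underside.
- green_cup: bystander: measuring cup, 59 mm in diameter, 49 mm tall, loose on the table beyond the clamp. Origin at the centre of its underside.
- sanding_drum: bystander: black sanding drum, 18 mm in diameter, 22 mm tall, loose on the table on the near side of the clamp. Origin at the centre of its underside.
Things that resemble listed ones, but are neither listed nor needed, are in the scene too. What is shaped like the bottle but purple or red is not meant.

How it is judged:
On the way, in this order (a step that is already met when the one before it is completed fails the run):
1. the jaw has been pushed back and let go, and rests latched half open by the dropped catch, touched by nothing (value of joint jaw between 0.0235 and 0.0285 m and value of joint catch below -0.12 rad and contact force between each of the fingers, the arm and anything else below 0.2 N), for 0.3 s.
2. the bottle stands upright between the open jaws, with the jaw still latched (y of bottle in the frame of clamp between -0.007 and 0.007 m and x of bottle in the frame of clamp between -0.003 and 0.022 m and angle between bottle's own z axis and vertical below 0.12 rad and value of joint jaw above 0.0235 m and value of joint catch below -0.12 rad), for 0.2 s.
At the end, for the whole second after the job is handed in: the jaw is shut on the bottle and at rest (travel 5.5 to 11.2 mm); the bottle stands on the channel floor, upright within 0.06 rad, its axis within 4 mm in x and 5.5 mm in y of its place in the V; the blue bottle, the cup and the sanding drum are within 15 mm of where they stood (value of joint jaw between 0.0055 and 0.0112 m and velocity of joint jaw between -0.005 and 0.005 m/s and x of bottle in the frame of clamp between -0.004 and 0.004 m and y of bottle in the frame of clamp between -0.0055 and 0.0055 m and z of bottle in the frame of clamp between 0.003 and 0.009 m and angle between bottle's own z axis and vertical below 0.06 rad and distance of each of blue_bottle, green_cup, sanding_drum from where it was at the start of the episode below 0.015 m); the robot touches nothing.
It fails at once if the bottle is lifted off the clamp (z of bottle in the frame of clamp above 0.022 m).
It fails at once if the bottle is tipped (angle between bottle's own z axis and vertical above 0.5 rad).
It fails at once if the blue bottle, the cup or the sanding drum is knocked or carried away (distance of any of blue_bottle, green_cup, sanding_drum from where it was at the start of the episode above 0.02 m).
It fails at once if the bottle is pinched in the fingers or pushed with great force (contact force between the fingers and bottle above 30 N).
It fails at once if a part of the clamp is pinched in the fingers or pushed with great force (contact force between the fingers and clamp above 35 N).
It also fails if it takes over 48 s, if anything falls off the work surface, if the arm or the gripper's body presses on something with over 40 N, if the wrist force passes 120 N, or if a joint passes its speed limit or range.

## Robot

A 6-joint arm with a two-finger parallel gripper is mounted at the origin on a cart in front of the work surface, level with it; the furniture and walls round the work are solid. World frame = base frame: x ahead of the robot, y to its left, z up, the work surface at z = 0. Lengths are in m, angles in rad, forces in N, time in s.
With the tool pointing down it reaches from about 0.275 to 0.85 m from the base axis. Payload 5.2 kg.
Tool frame: the origin (TCP) lies midway between the tips of the shut fingers; the grasp point (between the pads) lies 19 mm behind it; y points along the fingers, z is the direction in which the jaws open and shut, and the axes are right-handed (so a half turn about y gives the same grasp; the last joint's range is limited). The gripper opens to 85 mm and grips with 20 to 120 N. Pads are 22 mm wide; open, the fingers measure 114 mm over their backs; the gripper's body (76 mm by 85 mm) begins 54 mm behind the grasp point. The pads swing forward as they close: fully open they stand 13 mm farther back than shut.
Start: joints at [-1.357, 0.259, 1.535, -0, 1.348, -0.203], TCP at [0.223, -0.503, 0.231] pointing down, gripper open.
Joint ranges: [-3.14, 3.14], [-0.91, 2.08], [0.19, 2.58], [-1.22, 4.36], [0.22, 2.71], [-3.12, 3.12]. Speed limits (rad/s): [2.57, 2.57, 3.14, 3.14, 3.14, 3.14].

## Interface

Orientations are given as a 3x3 rotation matrix whose columns are the frame's x, y, z axes.
In Python, from rig import env, get_image, camera_params, ticket gives the robot as it stands. The module is installed in compiled form; this text tells all that it offers. Calls block until the motion is done:
- env.reach(position, orientation): joint-space move of the TCP to a pose.
- env.move_straight(position, frame=None, vel=0.15, force_limit=None): straight line of the TCP; frame=None keeps the orientation; vel is the mean speed in m/s. With force_limit (N) it stops when the force on the tool has changed by that much, and returns True; else False.
- env.move_joints(angles): joint-space move.
- env.ungrasp() and env.close(squeeze=None): open the fingers fully, or close them until they stop; squeeze is the grip in N (None keeps the last).
- env.pause(seconds).
- env.inverse_kinematics(position, orientation): joint angles nearest the present ones, or None.
- env.read_state(): the state.
- get_image(name): name is "scene" or "top" or "wrist"; returns the picture (384x512x3 uint8, red, green, blue); there is no depth.
- camera_params(name): a dict with "K" (3x3 intrinsics, pixels), "rvec" (rotation vector, rad) and "tvec" (3), from world to camera coordinates, as OpenCV has them; the wrist camera has in their place "tool_from_camera" (4x4, takes a point from camera to tool coordinates, whose origin is the TCP and whose axes are the tool frame's). Camera axes: x right, y down, z forward; pixel columns grow to the right and rows downward; lengths in m; the calibration is good to about 2 mm. A picture is of the moment at which its call begins: read the wrist's pose just before it. camera_params takes no time and is no camera call.
A pose or a line that the arm cannot do raises env.PlanningError and nothing moves.
- ticket.close_job(): hands the job in, once; it reports no verdict.
The state is a dict: "time": time; "qpos": joint angles; "qd": joint speeds; "effort": joint torques, N m; "position": TCP position; "eef_rot": TCP orientation; "contact_force": force on the tool from outside, world axes, zero at the start; "ft_torque": the same for the moment, N m; "grip_width": finger opening in m.
Only numpy, scipy, OpenCV 4.12 (cv2) and the standard library are available. Lean on these libraries where they do the work, as an engineer would, in place of code of your own. Each camera call takes 0.05 s, during which the arm holds its last target. There are 200 camera calls.

## Working session

There is one attempt and no reset: what is moved stays moved. The work goes in short steps, each a Python script; the robot and the scene stay as the last script left them, time stands still between calls to the robot, and variables do not carry over. Pictures are saved under pics/ and viewed, about 8 in all and at most 12, crops included, and the job is handed in when it is done.

```bash
mkdir -p pics
python3 - <<'E'
from rig import env,get_image,camera_params
import cv2,numpy as np
ims=[]
for n in("scene","top"):
    im=get_image(n); cv2.imwrite(f"pics/{n}0.png",im[:,:,::-1]); ims.append(im[:,:,::-1])
    p=camera_params(n);print(n,p)
print(camera_params("wrist"))
print(env.read_state())
E
```

```text
scene {'K': array([[475.34719699,   0.        , 256.64716149],
       [  0.        , 475.34719699, 197.97597913],
       [  0.        ,   0.        ,   1.        ]]), 'rvec': array([ 1.02081219, -2.47834738,  0.98788477]), 'tvec': array([0.39555694, 0.30994646, 0.656718  ])}
top {'K': array([[397.24370415,   0.        , 258.13509977],
       [  0.        , 397.24370415, 195.79305365],
       [  0.        ,   0.        ,   1.        ]]), 'rvec': array([ 2.17632161, -2.22229279,  0.05501012]), 'tvec': array([0.04063691, 0.54610606, 0.90402081])}
{'K': array([[289.61624439,   0.        , 255.52521832],
       [  0.        , 289.61624439, 187.63808196],
       [  0.        ,   0.        ,   1.        ]]), 'tool_from_camera': array([[ 1.42621086e-03,  9.63895766e-01,  2.66276018e-01,
        -6.66547404e-02],
       [ 2.13390033e-04, -2.66276576e-01,  9.63896644e-01,
        -1.41914463e-01],
       [ 9.99998960e-01, -1.31789922e-03, -5.85452294e-04,
        -6.14227094e-06],
       [ 0.00000000e+00,  0.00000000e+00,  0.00000000e+00,
         1.00000000e+00]])}
{'time': 0.1, 'qpos': array([-1.35680119e+00,  2.59272170e-01,  1.53596318e+00,  1.13548061e-05,
        1.34800441e+00, -2.02809121e-01]), 'qd': array([-9.06205773e-04, -2.52369611e-03, -1.06641261e-03, -9.04931939e-04,
       -9.82588763e-05, -1.40798318e-03]), 'effort': array([ 3.00674408e-03, -4.46971822e+01, -2.91248024e+01, -1.97825657e-04,
        6.24415858e-03,  6.19947485e-06]), 'position': array([ 0.22258113, -0.50243635,  0.23056092]), 'eef_rot': array([[-9.14388452e-01, -3.38967116e-04,  4.04837800e-01],
       [-4.04837797e-01,  1.61188797e-03, -9.14387095e-01],
       [-3.42606023e-04, -9.99998643e-01, -1.61111845e-03]]), 'contact_force': array([-0.09347451, -0.15669599, -0.37876674]), 'ft_torque': array([ 0.01134637, -0.02817562,  0.00983716]), 'grip_width': 0.08547125461491657}
```

View pics/top0.png

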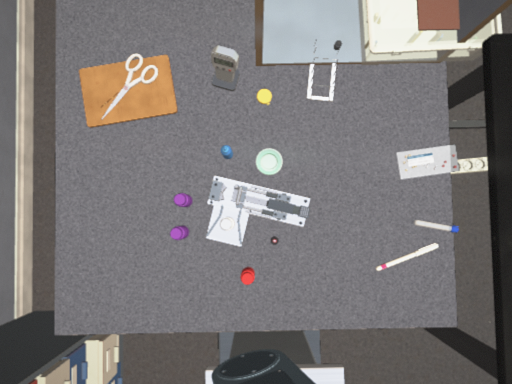

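View pics/scene0.png

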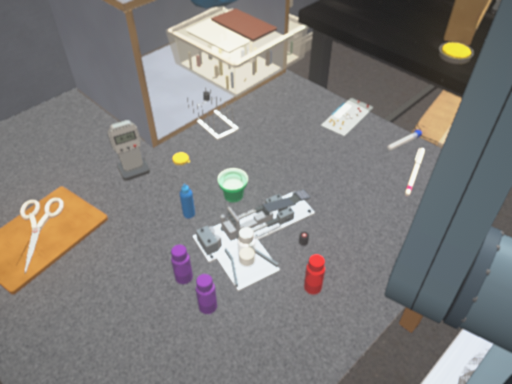

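```bash
cat > h.py <<'E'
import numpy as np,cv2
from rig import env,get_image,camera_params
def cam(n):
    p=camera_params(n);R=cv2.Rodrigues(p["rvec"])[0];return p["K"],R,p["tvec"]
def ray(n,u,v,z):
    K,R,t=cam(n);d=R.T@np.linalg.inv(K)@[u,v,1];c=-R.T@t
    return c+d*(z-c[2])/d[2]
def proj(n,P):
    K,R,t=cam(n);q=(R@np.atleast_2d(P).T).T+t;q=q@K.T;return q[:,:2]/q[:,2:]
def wristcam(s):
    p=camera_params("wrist");T=np.eye(4);T[:3,:3]=s["eef_rot"];T[:3,3]=s["position"];return p["K"],T@p["tool_from_camera"]
def wray(K,M,u,v,z):
    d=M[:3,:3]@np.linalg.inv(K)@[u,v,1];c=M[:3,3];return c+d*(z-c[2])/d[2]
def wproj(K,M,P):
    q=(np.atleast_2d(P)-M[:3,3])@M[:3,:3];q=q@K.T;return q[:,:2]/q[:,2:]
E
python3 - <<'E'
import cv2,numpy as np
from h import *
a=cv2.imread("pics/top0.png")[170:255,195:320];b=cv2.imread("pics/scene0.png")[175:295,180:330]
a=cv2.resize(a,(750,510),interpolation=cv2.INTER_CUBIC)
cv2.imwrite("pics/c1.png",a)
for n,u,v in[("top",228,225),("top",217,190),("top",305,210),("top",275,240),("top",269,161),("top",227,152)]:print(u,v,ray(n,u,v,0.006))
E
```

```text
228 225 [0.48089706 0.10039021 0.006     ]
217 190 [0.56262509 0.12454441 0.006     ]
305 210 [ 0.51187219 -0.07889196  0.006     ]
275 240 [ 0.44400377 -0.00766268  0.006     ]
269 161 [0.62790935 0.00212712 0.006     ]
227 152 [0.65105822 0.09976048 0.006     ]
```

View pics/c1.png

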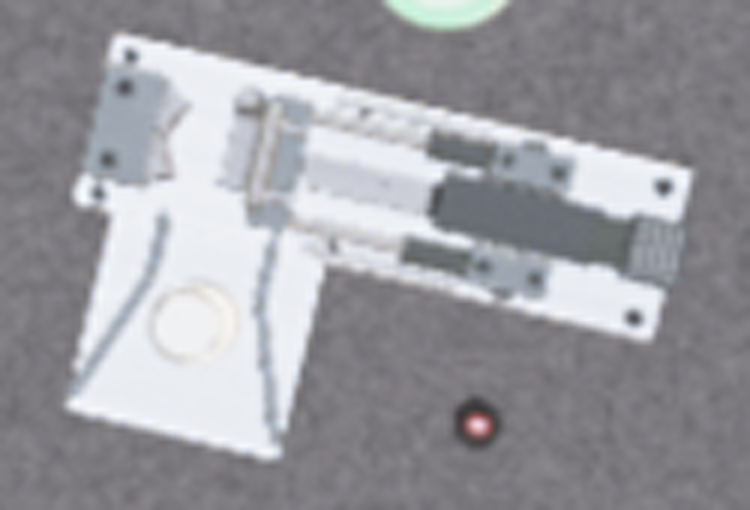

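Run:
```python
from h import *
from scipy.optimize import least_squares
f=lambda u,v:(195+(u+.5)/6-.5,170+(v+.5)/6-.5)
# crop px, height, clamp xy
L=[((249,101),.042,(11,20)),((656,247),.0315,(168,0)),((165,213),.015,(-9.5,-28)),((272,232),.015,(31.5,-28)),((122,72),.034,None),((692,170),.006,None),((652,340),.006,None),((115,35),.006,None),((65,407),.006,None),((278,460),.006,None),((192,322),.084,None),((478,425),.022,None)]
W=[ray("top",*f(*p),z)[:2] for p,z,_ in L]
A=np.array([c for _,_,c in L[:4]])/1e3;B=np.array(W[:4])
def T(p,a):c,s=np.cos(p[2]),np.sin(p[2]);return a@np.array([[c,s],[-s,c]])+p[:2]
r=least_squares(lambda p:(T(p,A)-B).ravel(),[.55,.09,-1.7]);print(r.x,(r.fun*1e3).round(1))
c,s=np.cos(r.x[2]),np.sin(r.x[2]);R=np.array([[c,-s],[s,c]])
for (p,z,_),w in zip(L,W):print(p,z,w.round(4),((w-r.x[:2])@R*1e3).round(1))
e=np.array(W[5])-W[7];print("edge yaw",np.arctan2(e[1],e[0]))
```

```text
[ 0.5520074   0.09374325 -1.82024085] [ 1.2 -0.   0.5  4.3  0.1 -2.7 -1.8 -1.6]
(249, 101) 0.042 [0.5675 0.0782] [11.3 18.8]
(656, 247) 0.0315 [ 0.51   -0.0733] [172.3   0.6]
(165, 213) 0.015 [0.5271 0.1125] [-12.1 -28.8]
(272, 232) 0.015 [0.5189 0.0717] [ 29.5 -26.6]
(122, 72) 0.034 [0.58   0.1261] [-38.3  19.1]
(692, 170) 0.006 [ 0.5397 -0.0911] [182.1  33.7]
(652, 340) 0.006 [ 0.4743 -0.0738] [181.6 -33.9]
(115, 35) 0.006 [0.5968 0.1316] [-47.7  34.1]
(65, 407) 0.006 [0.4534 0.1531] [ -33.2 -110.2]
(278, 460) 0.006 [0.4313 0.0714] [  51.4 -111.5]
(192, 322) 0.084 [0.4866 0.0976] [ 12.4 -64.3]
(478, 425) 0.022 [ 0.4441 -0.0052] [122.5 -80.1]
edge yaw -1.8219075919966086
```

```bash
cat >> h.py <<'E'
P=[0.5520,0.0937,-1.8215]
import os,json
if os.path.exists("pose.json"):P=json.load(open("pose.json"))
c_,s_=np.cos(P[2]),np.sin(P[2])
def cw(x,y,z): # clamp mm -> world m
    x,y=x/1e3,y/1e3;return np.array([P[0]+c_*x-s_*y,P[1]+s_*x+c_*y,z/1e3])
def wc(w):d=np.array(w[:2])-P[:2];return np.array([c_*d[0]+s_*d[1],-s_*d[0]+c_*d[1],w[2]])*1e3
RA=np.array([[s_,0,c_],[-c_,0,s_],[0,-1,0]])  # tool z=clamp x, tool x=-clamp y, tool y down
E
python3 - <<'E'
from h import *
print(np.linalg.det(RA))
env.close(20)
env.reach(cw(60,-60,200),RA)
s=env.read_state();im=get_image("wrist");sc=get_image("scene")
np.savez("w1.npz",p=s["position"],R=s["eef_rot"])
cv2.imwrite("pics/w1.png",im[:,:,::-1]);cv2.imwrite("pics/s1.png",sc[:,:,::-1])
cv2.imwrite("pics/w1b.png",np.hstack([cv2.resize(im[:,:,::-1],None,fx=.78,fy=.78),cv2.resize(sc[40:340,100:500,::-1],(399,300))]) if 0 else cv2.resize(im[:,:,::-1],(800,600),interpolation=cv2.INTER_CUBIC))
print(s["time"],s["position"],s["qpos"],wc(s["position"]),s["grip_width"])
E
```

```text
1.0
3.05 [0.47923699 0.04984301 0.20005672] [-1.28231610e-01  1.60557861e-01  1.74026014e+00 -2.42245102e-04
  1.24053035e+00  1.69396537e+00] [ 60.53739631 -59.60801136 200.05671793] -0.00014577940780215442
```

View pics/w1b.png

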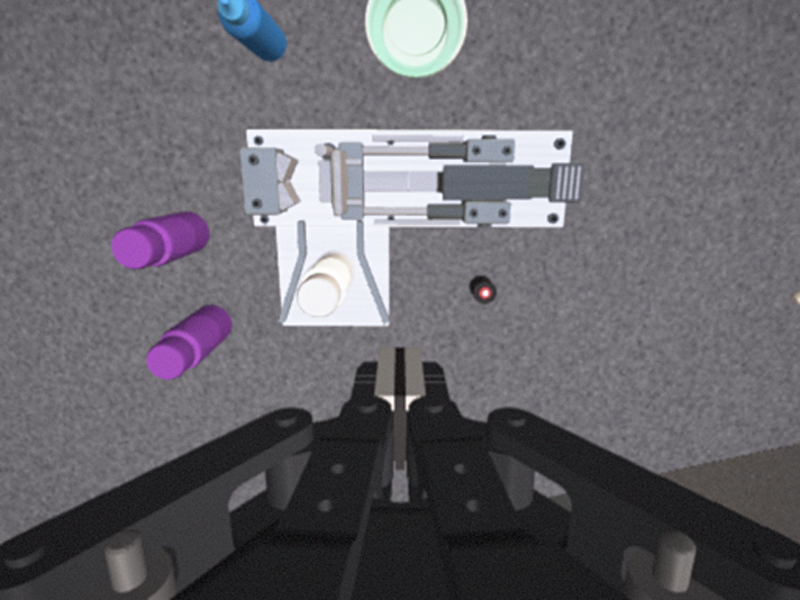

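View pics/s1.png

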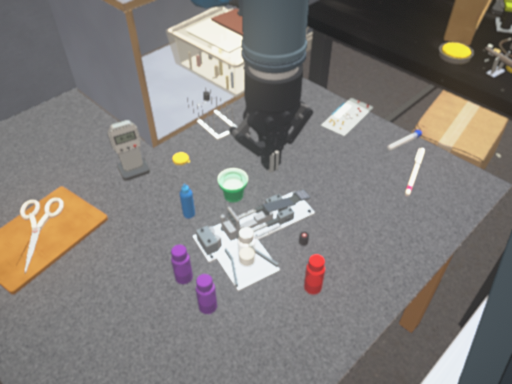

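Run:
```python
from h import *
d=np.load("w1.npz");K,M=wristcam(dict(position=d["p"],eef_rot=d["R"]))
g=lambda u,v:((u+.5)*.64-.5,(v+.5)*.64-.5)
for n,u,v,z in[("pin 11,20",322,150,42),("pad 168,0",567,183,31.5),("railL -9.5,-28",302,222,15),("railR 31.5,-28",361,222,15),("plate TL",247,130,6),("TR",573,130,6),("BR",565,227,6),("chBL",281,325,6),("chBR",389,325,6),("Vjaw TL -44,22",242,149,34),("Vjaw BL -44,-22",244,213,34),("thumb top L",333,150,62),("thumb top R",334,214,62),("thumb other",346,150,62),("cap",318,296,84),("bottlebase?",338,268,6)]:
    w=wray(K,M,*g(u,v),z/1e3);print(n,w.round(4),wc(w).round(1))
```

```text
pin 11,20 [0.567  0.0775 0.042 ] [12.  18.5 42. ]
pad 168,0 [ 0.5069 -0.073   0.0315] [172.7  -2.4  31.5]
railL -9.5,-28 [0.5255 0.1099 0.015 ] [ -9.1 -29.7  15. ]
railR 31.5,-28 [0.5149 0.0689 0.015 ] [ 33.2 -29.8  15. ]
plate TL [0.5957 0.1298 0.006 ] [-45.8  33.4   6. ]
TR [ 0.5386 -0.0913  0.006 ] [182.5  32.9   6. ]
BR [ 0.4728 -0.0753  0.006 ] [183.4 -34.8   6. ]
chBL [0.4524 0.1526 0.006 ] [ -32.3 -111.1    6. ]
chBR [0.4312 0.0705 0.006 ] [  52.5 -111.3    6. ]
Vjaw TL -44,22 [0.5812 0.1288 0.034 ] [-41.2  19.6  34. ]
Vjaw BL -44,-22 [0.542  0.1414 0.034 ] [-43.7 -21.5  34. ]
thumb top L [0.5638 0.0682 0.062 ] [21.8 17.8 62. ]
thumb top R [0.5279 0.0784 0.062 ] [ 20.8 -19.6  62. ]
thumb other [0.5619 0.0608 0.062 ] [29.4 17.8 62. ]
cap [0.4854 0.0978 0.084 ] [ 12.6 -65.5  84. ]
bottlebase? [0.4851 0.0962 0.006 ] [ 14.2 -65.5   6. ]
```

```bash
python3 - <<'E'
from h import *
import json
o=cw(1.3,-1.2,0);json.dump([o[0],o[1],P[2]],open("pose.json","w"))
E
python3 - <<'E'
from h import *
S=lambda t:(lambda s:print(t,round(s["time"],2),wc(s["position"]).round(1),(np.array(s["contact_force"])@np.array([[c_,-s_,0],[s_,c_,0],[0,0,1]])).round(2)))(env.read_state())
env.reach(cw(-4,-1,130),RA)
env.move_straight(cw(-4,-1,50),vel=.1);S("down")
h=env.move_straight(cw(30,-1,50),vel=.03,force_limit=2.);S(h)
x0=wc(env.read_state()["position"])[0]
if h:
    env.move_straight(cw(x0+33,-1,50),vel=.05,force_limit=20);S("pushed");env.pause(.2)
    x1=wc(env.read_state()["position"])[0];print(x0,x1)
    env.move_straight(cw(x1-15,-1,50),vel=.04);S("back")
    env.move_straight(cw(x1-34,-1,50),vel=.08)
    env.move_straight(cw(x1-34,-1,110),vel=.12)
    env.pause(.4);S("up")
im=get_image("wrist");cv2.imwrite("pics/w2.png",cv2.resize(im[:,:,::-1],(800,600)))
E
```

```text
down 4.62 [-4.1 -0.4 50.8] [-0.15  0.11 -0.36]
True 5.14 [ 5.4 -1.  49.9] [-1.44  0.79  0.51]
pushed 5.96 [37.7 -1.2 49.9] [-5.58  0.4   0.34]
5.36781575779945 37.60171240001797
back 6.7 [22.7 -1.2 49.8] [ 0.56 -0.19  0.46]
up 8.14 [  3.7  -1.2 109.5] [0.17 0.73 0.19]
```

View pics/w2.png

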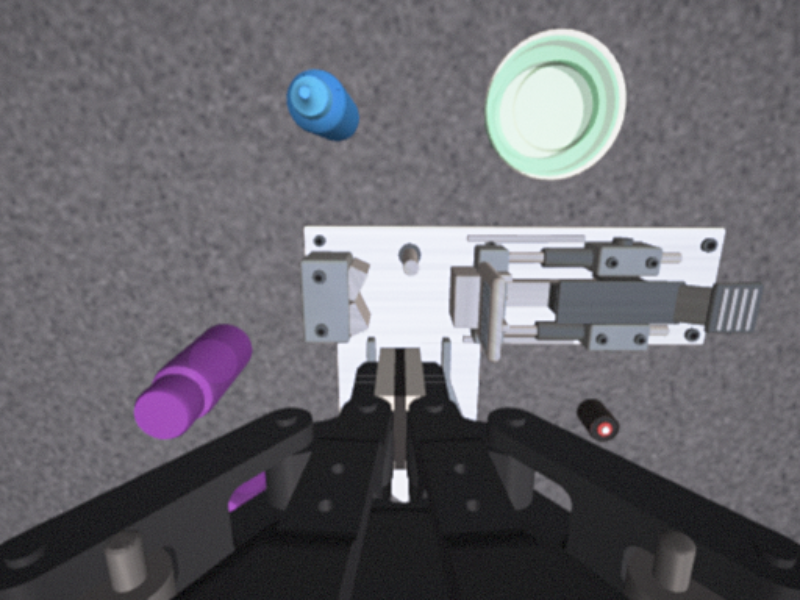

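```bash
cat >> h.py <<'E'
def S(t):
    s=env.read_state();print(t,round(s["time"],2),wc(s["position"]).round(1),(np.array(s["contact_force"])@np.array([[c_,-s_,0],[s_,c_,0],[0,0,1]])).round(2))
E
python3 - <<'E'
from h import *
env.move_straight(cw(7,-20,150),vel=.2)
env.move_straight(cw(11,-114,130),vel=.2)
env.move_straight(cw(11,-114,27),vel=.12);S("down")
print(env.move_straight(cw(11,-88,27),vel=.06,force_limit=5));S("near")
print(env.move_straight(cw(11,-38,27),vel=.04,force_limit=5));S("mid")
im=get_image("wrist");cv2.imwrite("pics/w3.png",cv2.resize(im[:,:,::-1],(800,600)))
E
```

```text
down 10.21 [  10.9 -113.2   27.5] [-0.65  0.24  0.44]
False
near 10.79 [ 11.1 -88.   26.9] [ 0.5  -1.13 -0.08]
False
mid 12.19 [ 11.  -38.2  27. ] [ 0.74 -0.28  0.76]
```

View pics/w3.png

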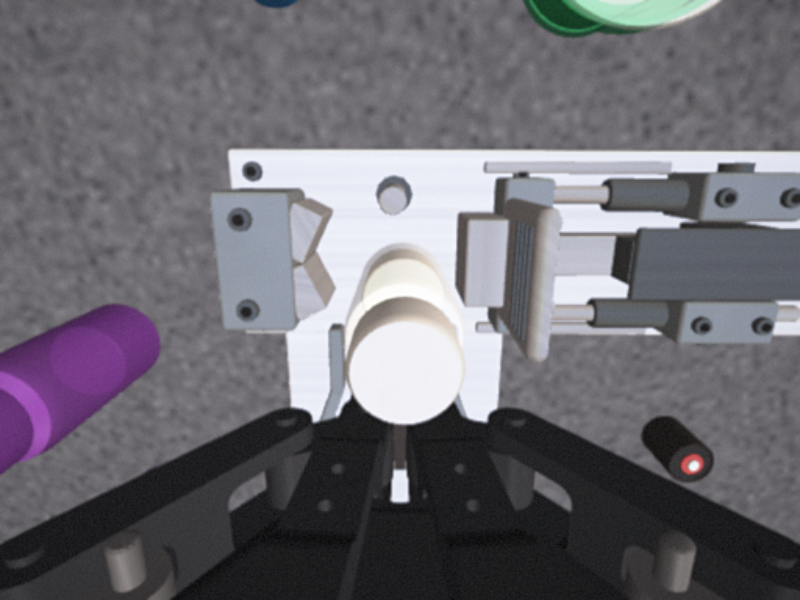

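Run:
```python
from h import *
print(env.move_straight(cw(11,-22,27),vel=.02,force_limit=2.5));S("stop")
env.pause(.3);S("hold")
y=wc(env.read_state()["position"])[1]
env.move_straight(cw(11,y-8,27),vel=.03)
env.move_straight(cw(11,y-40,27),vel=.1)
env.move_straight(cw(11,y-40,120),vel=.15);env.pause(.2);S("up")
s=env.read_state();im=get_image("wrist");np.savez("w4.npz",p=s["position"],R=s["eef_rot"]);cv2.imwrite("pics/w4.png",cv2.resize(im[:,:,::-1],(800,600)))
```

```text
True
stop 12.89 [ 11.1 -25.2  26.5] [-0.68  0.21 -0.49]
hold 13.19 [ 11.2 -25.7  26.3] [ 0.52 -0.4  -0.28]
up 15.04 [ 11.2 -66.3 118.9] [-0.34  0.53 -0.62]
```

View pics/w4.png

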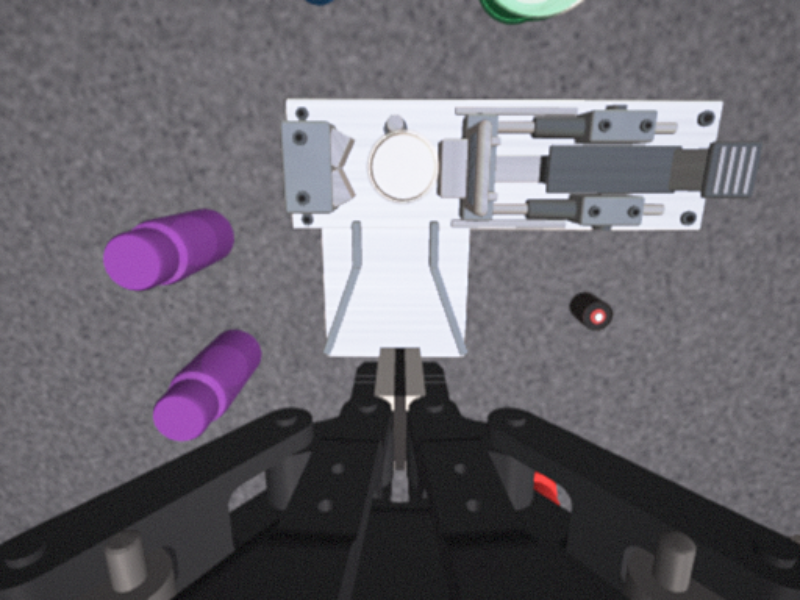

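Run:
```python
from h import *
d=np.load("w4.npz");K,M=wristcam(dict(position=d["p"],eef_rot=d["R"]))
g=lambda u,v:((u+.5)*.64-.5,(v+.5)*.64-.5)
for n,u,v,z in[("cap",403,165,84),("pad",733,169,41),("pin",397,124,42),("V TL -44,22",282,121,34),("V BL",287,211,34),("plateTL -47,34",287,100,6),("TR",721,102,6)]:
    w=wray(K,M,*g(u,v),z/1e3);print(n,wc(w).round(1))
```

```text
cap [12.9  1.5 84. ]
pad [167.6  -0.4  41. ]
pin [10.5 19.5 42. ]
V TL -44,22 [-43.5  21.5  34. ]
V BL [-44.  -20.2  34. ]
plateTL -47,34 [-47.   34.3   6. ]
TR [179.5  33.1   6. ]
```

Run:
```python
from h import *
env.move_straight(cw(90,-60,130),vel=.2)
env.move_straight(cw(171,0,110),vel=.2)
env.move_straight(cw(171,0,50),vel=.12);S("above")
print(env.move_straight(cw(171,0,29),vel=.03,force_limit=15));S("pressed")
env.pause(.3);S("held")
env.move_straight(cw(171,0,60),vel=.08);env.move_straight(cw(160,-40,120),vel=.2)
env.move_straight(cw(60,-60,170),vel=.2);env.pause(.3);S("up")
s=env.read_state();im=get_image("wrist");np.savez("w5.npz",p=s["position"],R=s["eef_rot"]);cv2.imwrite("pics/w5.png",cv2.resize(im[:,:,::-1],(800,600)))
```

```text
above 16.96 [1.705e+02 1.000e-01 5.050e+01] [-0.03  0.72  0.  ]
False
pressed 17.81 [170.8  -0.3  28.8] [ 0.81 -0.33  1.62]
held 18.11 [170.8  -0.2  29. ] [ 0.83 -0.12  1.24]
up 20.18 [ 60.8 -60.  169.6] [ 0.11  0.15 -0.73]
```

View pics/w5.png

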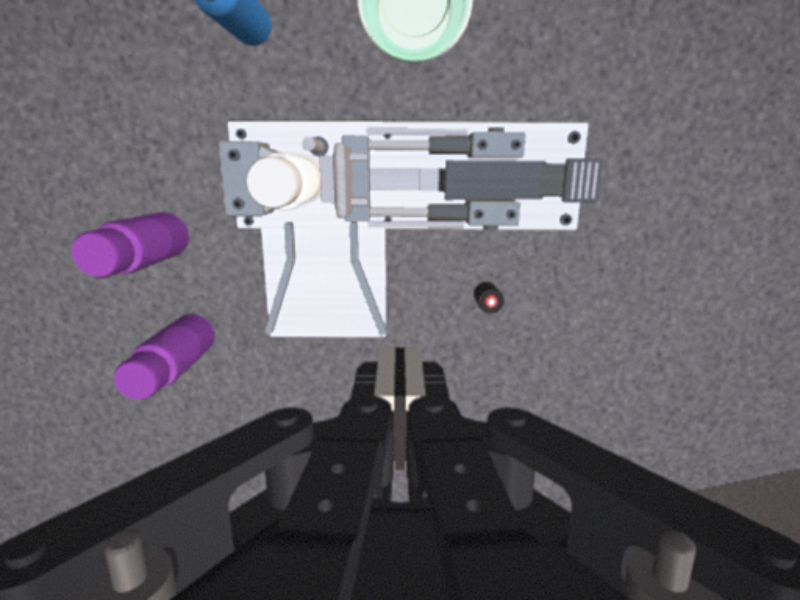

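Run:
```python
from h import *
d=np.load("w5.npz");K,M=wristcam(dict(position=d["p"],eef_rot=d["R"]))
g=lambda u,v:((u+.5)*.64-.5,(v+.5)*.64-.5)
for n,u,v,z in[("cap",275,181,84),("body top left/right",320,181,72),("thumb top front",336,181,62),("thumb front w1 shut",0,0,62),("pad",583,180,32)]:
    w=wray(K,M,*g(u,v),z/1e3);print(n,wc(w).round(1))
d=np.load("w1.npz");K,M=wristcam(dict(position=d["p"],eef_rot=d["R"]))
print("shut thumb",wc(wray(K,M,*g(333.5,181),.062)).round(1),"jaw pad edge z32 shut",wc(wray(K,M,*g(319,181),.032)).round(1))
d=np.load("w5.npz");K,M=wristcam(dict(position=d["p"],eef_rot=d["R"]))
print("jaw pad edge now",wc(wray(K,M,*g(321,181),.032)).round(1))
```

```text
cap [ 0.6  0.7 84. ]
body top left/right [20.4  0.3 72. ]
thumb top front [27.3  0.  62. ]
thumb front w1 shut [-131.8   85.4   62. ]
pad [171.1  -0.7  32. ]
shut thumb [20.   1.2 62. ] jaw pad edge z32 shut [ 6.1  0.5 32. ]
jaw pad edge now [14.2 -0.9 32. ]
```

Cap centre measures (0.6, 0.7) mm in the clamp frame. The thumb plate is at 27.3 mm against 20.0 mm when shut, so the jaw reads about 7–8 mm, as expected with the bottle clamped.

```bash
python3 -c "
from rig import ticket
ticket.close_job()"
```

```text
the job is handed in; nothing more can be done
```

The small clear bottle is clamped upright in the V, and the job was handed in at about 20 s of the 48 s allowed. No verdict was reported, so the figures below are my own measurements.

**What I did:**
- I pushed the thumb plate back about 32 mm with the shut fingertips and let go. The next picture showed the jaw staying open and the pad raised.
- I pushed the bottle along the channel until the finger force stopped the move, and the picture then showed it upright against the stop pin.
- I pressed the catch pad down to z 29 mm and backed off.

**Last checks, from the final wrist picture:**
- **Bottle:** the cap centre, taken at the height of an upright bottle, is at x 0.6, y 0.7 mm in the clamp frame (limits ±4 and ±5.5 mm).
- **Jaw:** travel is about 7–8 mm, inside the 5.5–11.2 mm window.
- **Bystanders:** the blue bottle, cup and drum look undisturbed. I judged this by eye and did not measure it.
- **Robot:** the arm is raised clear and touches nothing.

**Checks that disagreed:** the first clamp pose, from the top camera, was off by about 1–2 mm against the wrist view. I corrected it before any contact, and a later wrist picture agreed to within about 2 mm. The force reading while pressing the pad was only 1–2 N, less than the 3–5 N stated, and I did not find out why. The picture shows the jaw did release.

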